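# Find where the pot stand rocks and wedge it firm

## Robot

A 6-joint arm with a two-finger parallel gripper is mounted at the origin on a cart in front of the work surface, level with it; the furniture and walls round the work are solid. World frame = base frame: x ahead of the robot, y to its left, z up, the work surface at z = 0. Lengths are in m, angles in rad, forces in N, time in s.
With the tool pointing down it reaches from about 0.25 to 0.775 m from the base axis. Payload 4 kg.
Tool frame: the origin (TCP) lies on the centre line of the jaws, within the pads' length; the fingertips stand 17 mm ahead of it and the grasp point (between the pads) lies 2 mm behind it; z points along the fingers, y is the line along which they close (so a half turn about z gives the same grasp; the last joint's range is limited). The gripper opens to 94 mm and grips with 3 to 60 N. Pads are 16 mm wide; open, the fingers measure 119 mm over their backs; the gripper's body (75 mm by 177 mm) begins 78 mm behind the grasp point.
Start: joints at [-1.323, 0.087, 1.371, -0, 1.684, -0.103], TCP at [0.189, -0.517, 0.223] pointing down, gripper open.
Joint ranges: [-3.1, 3.1], [-0.76, 2.03], [0.27, 2.55], [-1.08, 4.22], [0.17, 2.65], [-2.57, 2.57]. Speed limits (rad/s): [2.79, 2.79, 3.14, 3.14, 3.14, 3.14].

## Interface

Orientations are given as [roll, pitch, yaw] about the fixed x, y, z axes, in that order (R = Rz(yaw) Ry(pitch) Rx(roll)).
In Python, from bench import robot gives the robot as it stands.
- The arm moves only by the tool servo_tool, never from a script. Its argument "plan" is a list of rows, each a list of 7 numbers: the shift along the tool's x, y, z normalised to -1 to 1, where 1 is 0.1 m, then the turn, a rotation vector about the tool's x, y, z normalised to -1 to 1, where 1 is pi/2 rad, then the finger opening in mm, from 0 to 94. In form: [[x, y, z, ax, ay, az, gripper], ...]. A call has 1 to 12 rows; each row is the pose to reach, as a shift and turn from the pose commanded when the call began, along the tool's axes at that moment; what a row does not reach only later rows make up. A row lasts 1/12 s, in which the tool goes at most 41.7 mm and 7.16 degrees, less where a joint would pass 70% of its speed; a pose out of reach is approached as far as the arm can. A call with a number of a shift or a turn outside -1 to 1 is refused whole. A call with a gripper value outside its range is refused whole. The fingers move at their own pace and stop on an object; the grip force is fixed at half the most. Time passes only in rows, so rows that repeat a pose let the fingers close. It gives the time, the measured TCP pose, the force, the opening and the grip force at its end, in the units of the state.
- robot.get_obs(): the state, without advancing time (a new reading comes with each control period).
- robot.snapshot(name): name is "scene" or "top"; returns the picture (400x640x3 uint8, red, green, blue); there is no depth.
- robot.camera_params(name): a dict with "camera_matrix" (3x3 intrinsics, pixels), "distortion" ([k1, k2, p1, p2, k3] as OpenCV has them; the pictures are not rectified), "rvec" (rotation vector, rad) and "tvec" (3), from world to camera coordinates, as OpenCV has them. Camera axes: x right, y down, z forward; pixel columns grow to the right and rows downward; lengths in m; the calibration is good to about 2 mm. A picture is of the moment at which its call begins. camera_params takes no time and is no camera call.
- robot.close_job(): hands the job in; it is judged then, once.
Trained networks look in the newest picture that a camera, given by its name, has taken for a name from the list of things; names that differ only in an ending like _2 or _b are one class to them, and where a whole thing is asked for, a point or a joint stands for the part that bears it (a point fixed in the world has none). Each returns a list of dicts, best first, with "conf" (0 to 1); they miss things now and then, are a little off and sometimes report something else, mostly with a low value. They report only what shows in the picture. A call takes as long as a camera call. They do not tell look-alikes from the thing itself.
- robot.find_in(thing, camera): "extent" ([centre column, centre row, width, height] in pixels, round what is visible of it).
The state is a dict: "time": time; "joint_positions": joint angles; "qvel": joint speeds; "joint_torque": joint torques, N m; "tool_pos": TCP position; "ee_rot": TCP orientation; "wrist_force": force on the tool from outside, world axes, zero at the start; "wrist_torque": the same for the moment, N m; "width": finger opening in m; "finger_force": force on a finger pad.
Only numpy, scipy, OpenCV 4.12 (cv2) and the standard library are available. Lean on these libraries where they do the work, as an engineer would, in place of code of your own. Each camera call takes 0.05 s, during which the arm holds its last target. There are 200 camera calls.

## Task

The round wooden pot stand rocks because its foot is worn low on one side: press gently on its rim at one place after another, from side to side, until you find where it tips down. Slide the little wooden wedge, thin end first, under the stand at that place until it is just snug, and let go of it. Then press once more on the rim right above the wedge to make sure that the stand is firm now; do not press hard, do not shove the stand along or lift it, and leave the other things alone.

Things in the scene. Friction and masses are not known exactly. Their poses are not given: they have to be found in the camera images.
- stand: round wooden pot stand, about 0.6 kg, loose: a disc 120 mm in diameter and 12 mm thick, flat top 21 mm above the worktop, on a foot ring. Origin at the centre of its underside on the worktop, z up. It sits level by itself and tips only when its rim is pressed over the worn part of the ring. Which way that faces is not known and has nothing to do with the measured yaw.
- stand_foot (a point): centre of the foot ring, at worktop height: the ring is 86 mm inside, 104 mm outside diameter, 9 mm high. Over 150 degrees of its round it is worn: its lower edge hangs 5 mm above the worktop there. The middle of the worn part lies within 105 degrees, to either side, of the direction from the stand's centre toward the robot (-x).
- stand_top (a point): centre of the stand's flat top, 21 mm above the worktop. Pressed about 50 mm from the centre over the middle of the worn part, some 3 to 6 N tip the stand and the pressed point sinks about 4.5 mm; off the middle it sinks less and needs more force (at 45 degrees off: about 2.5 mm, 5 to 9 N); over the sound part it does not sink.
- wedge: small wooden wedge, 72 g, loose; x axis points from heel to thin end. Tongue 45 mm long, 30 mm wide, flat below, 2 mm thick at the thin end rising evenly to 8 mm; behind it a heel 34 mm long, 30 mm wide, 8 mm high. Origin on the underside, mid-width, where tongue and heel meet.
- wedge_grip (a point): centre of the upright grip on the wedge's heel: a block 26 mm long (x), 18 mm wide (y), reaching from 7 to 47 mm above the underside; the point is 17 mm behind the wedge's origin and 30 mm up. Grasp it across the 18 mm width. The thin end lies 62 mm ahead of it.
- wedge_tip (a point): middle of the wedge's thin end, 45 mm ahead of the wedge's origin, 1 mm above its underside. Lying on the worktop under the worn ring, the wedge jams when the thin end is about 22 mm inside the ring's outer edge (30 mm from the stand's centre); a push beyond about 3 N then shoves the stand.
- mug: bystander: mug, 101 mm high, origin under its centre; leave alone
- salt: bystander: salt shaker, 44 mm wide, 90 mm high, origin under its centre; leave alone
- pot: bystander: small round pot with a lid, 58 mm wide, 50 mm high; leave alone
- spoon: bystander: teaspoon lying near the front edge, 132 mm long; leave alone
- matches: bystander: matchbox, 36 x 53 x 14 mm; leave alone
Mind the look-alikes: they are no part of the job. Of the things shaped like the wedge, the wooden one is meant. There is more than one size of the stand; the one meant has the size given above.

How it is judged:
On the way, in this order (a step that is already met when the one before it is completed fails the run):
1. the stand, still free of the wedge, is pressed down on its rim at the worn side so that it tips (by more than 0.04 rad) (contact force between the fingers and stand above 1 N and angle between stand_top's own z axis and vertical above 0.04 rad and contact force between wedge and stand below 0.3 N and height (world z) of stand_top below 0.03 m), for 0.1 s.
2. the wedge lies on the worktop with its thin end under the worn ring (less than 44 mm from the stand's centre), the stand level, the wedge let go (horizontal distance between wedge_tip and stand_top below 0.044 m and height (world z) of wedge_tip below 0.006 m and angle between stand_top's own z axis and vertical below 0.025 rad and contact force between the fingers and wedge below 0.1 N), for 0.2 s.
3. the fingers press on the stand (over 3 N), the wedge carries load (over 2 N) and the stand stays level within 0.025 rad (horizontal distance between wedge_tip and stand_top below 0.044 m and height (world z) of wedge_tip below 0.006 m and angle between stand_top's own z axis and vertical below 0.025 rad and contact force between the fingers and stand above 3 N and contact force between wedge and stand above 2 N), for 0.1 s.
At the end, for the whole second after the job is handed in: The wedge lies flat on the worktop (within 0.06 rad) with its thin end under the stand's worn ring, less than 44 mm from the stand's centre and less than 6 mm high; the stand is level within 0.025 rad, within 30 mm of where it stood, and both are at rest (horizontal distance between wedge_tip and stand_top below 0.044 m and height (world z) of wedge_tip below 0.006 m and angle between stand_top's own z axis and vertical below 0.025 rad and angle between wedge's own z axis and vertical below 0.06 rad and distance of stand from where it was at the start of the episode below 0.03 m and linear speed of each of stand, wedge below 0.01 m/s); the robot touches nothing.
It fails at once if the stand is pressed or gripped with more than 40 N (contact force between the fingers and stand above 40 N).
It fails at once if the stand is shoved more than 30 mm (distance of stand from where it was at the start of the episode above 0.03 m).
It fails at once if the stand is lifted (its top centre above 35 mm) (height (world z) of stand_top above 0.035 m).
It fails at once if a bystander (mug, salt shaker, small pot, teaspoon, matchbox) is moved more than 20 mm (distance of any of mug, salt, pot, spoon, matches from where it was at the start of the episode above 0.02 m).
It also fails if it takes over 72 s, if anything falls off the work surface, if the arm or the gripper's body presses on something with over 40 N, if the wrist force passes 120 N, or if a joint passes its speed limit or range.

## Working session

There is one attempt and no reset: what is moved stays moved. The work goes in short steps, Python scripts to look and compute and a tool call to move; the robot and the scene stay as the last step left them, time stands still between calls to the robot, and variables do not carry over. Pictures are saved under pics/ and viewed, at most 10 in all, crops included, and the job is handed in when it is done.

Besides the shell and the picture viewer there is one more tool, called after "Call:" in YAML: its name, and indented under it one key for each argument. servo_tool: Moves the arm, as the interface text tells. Scaled input: -1 to 1 covers 0.1 m each way for a shift and pi/2 rad each way for a turn. Its arguments: {"type":"object","properties":{"plan":{"type":"array","items":{"type":"array","items":{"type":"number"}}}},"required":["plan"]}

```bash
mkdir -p pics; cat > h.py <<'E'
from bench import robot
import cv2, numpy as np
def cam(n):
    p=robot.camera_params(n); return [np.array(p[k],float) for k in("camera_matrix","distortion","rvec","tvec")]
def px2w(n,uv,z):
    K,D,r,t=cam(n); R=cv2.Rodrigues(r)[0]
    q=cv2.undistortPoints(np.array(uv,float).reshape(-1,1,2),K,D).reshape(-1,2)
    d=np.c_[q,np.ones(len(q))]@R; c=-R.T@t.ravel()
    return c+d*((z-c[2])/d[:,2])[:,None]
def w2px(n,P):
    K,D,r,t=cam(n); return cv2.projectPoints(np.array(P,float).reshape(-1,1,3),r,t,K,D)[0].reshape(-1,2)
def snap(n,f):
    im=robot.snapshot(n); cv2.imwrite('pics/'+f,im[:,:,::-1]); return im
E
python3 - <<'E'
from h import *
for n in("scene","top"):
    snap(n,n+'0.png'); K,D,r,t=cam(n); print(n,(-cv2.Rodrigues(r)[0].T@t.ravel()).round(3),K[0,0])
    for th in("stand","wedge","mug","salt","pot","spoon","matches"):
        print(th,[(round(d['conf'],2),np.round(d['extent']).tolist()) for d in robot.find_in(th,n)][:4])
print(robot.get_obs())
E
```

```text
scene [-0.115  0.556  0.772] 360.8153185136795
stand [(0.66, [233.0, 257.0, 28.0, 22.0]), (0.61, [280.0, 228.0, 36.0, 26.0])]
wedge [(0.69, [342.0, 207.0, 22.0, 18.0]), (0.57, [379.0, 170.0, 8.0, 11.0])]
mug [(0.94, [202.0, 221.0, 42.0, 41.0]), (0.57, [277.0, 231.0, 36.0, 28.0])]
salt [(0.8, [270.0, 195.0, 16.0, 24.0])]
pot [(0.82, [295.0, 183.0, 16.0, 17.0])]
spoon [(0.43, [337.0, 252.0, 26.0, 24.0])]
matches [(0.64, [271.0, 301.0, 14.0, 22.0])]
top [ 0.345 -0.089  1.218] 413.45879967141803
stand [(0.96, [268.0, 199.0, 43.0, 38.0]), (0.72, [211.0, 196.0, 31.0, 30.0])]
wedge [(0.54, [442.0, 215.0, 27.0, 16.0])]
mug [(0.96, [211.0, 145.0, 36.0, 39.0])]
salt [(0.81, [295.0, 155.0, 13.0, 16.0])]
pot [(0.77, [329.0, 160.0, 25.0, 26.0]), (0.58, [268.0, 200.0, 41.0, 42.0])]
spoon [(0.61, [288.0, 264.0, 50.0, 9.0])]
matches [(0.53, [200.0, 266.0, 20.0, 22.0])]
{'time': 0.8, 'joint_positions': array([-1.32307065e+00,  8.71668558e-02,  1.37067678e+00,  2.41849587e-05,
        1.68357568e+00, -1.03049675e-01]), 'qvel': array([-5.78164484e-04, -7.06913287e-04, -3.03999366e-04,  7.74831952e-05,
       -1.20635624e-03, -2.35388341e-04]), 'joint_torque': array([-3.10820724e-04, -3.39989519e+01, -3.02575707e+01,  7.17870402e-02,
        2.35306181e-02,  5.64490705e-06]), 'tool_pos': array([ 0.18903149, -0.51652929,  0.22253581]), 'ee_rot': array([ 3.14141776e+00, -6.07248132e-06,  3.50778080e-01]), 'wrist_force': array([ 0.04590005,  0.41375458, -0.82777294]), 'wrist_torque': array([-0.00968079,  0.00065544,  0.03658686]), 'finger_force': 0.0, 'width': 0.09412760422055629}
```

View pics/top0.png

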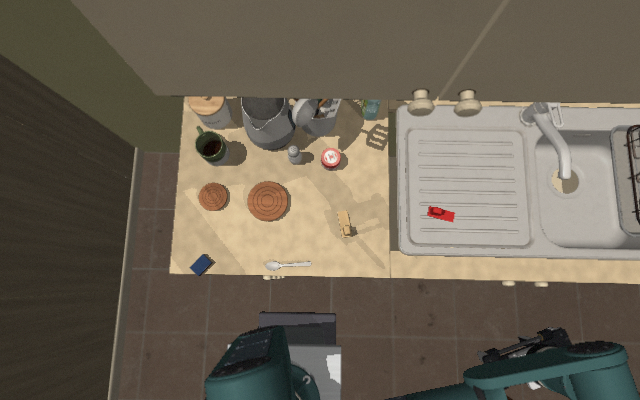

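View pics/scene0.png

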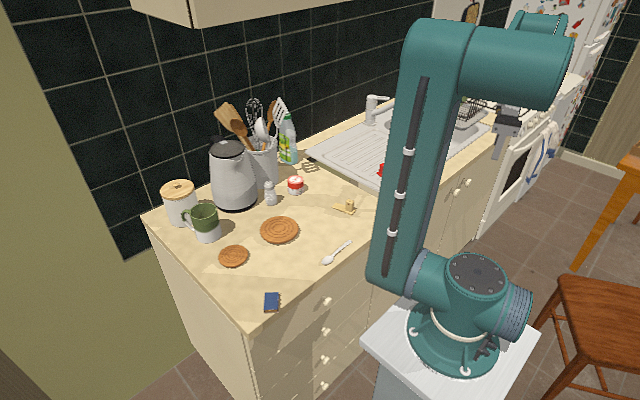

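Stand candidates in the top view are (268,201), 41 px or about 120 mm across, and (213,197), about 90 mm. Wedge candidates are the wooden one at (345,223) and a red one at (440,214). I choose (268,201) and (345,223), and check both in one crop.

```bash
python3 - <<'E'
from h import *
im=cv2.imread('pics/top0.png')
c=im[170:250,235:375]; cv2.imwrite('pics/c.png',cv2.resize(c,None,fx=5.5,fy=5.5,interpolation=cv2.INTER_CUBIC))
for uv,z in(((268,201),.021),((213,197),.02)): print(px2w('top',uv,z).round(4))
# stand: fit ellipse to colour mask
hsv=cv2.cvtColor(im,cv2.COLOR_BGR2HSV); print(hsv[201,262],hsv[185,240],hsv[223,345])
m=((hsv[...,0]<14)&(hsv[...,1]>90)).astype(np.uint8)
n,l,s,ce=cv2.connectedComponentsWithStats(m)
for i in range(1,n):
    if s[i,4]>300 and s[i,1]>150 and s[i,0]<330:
        print(s[i],ce[i])
        cs=max(cv2.findContours((l==i).astype(np.uint8),0,1)[0],key=len)
        P=px2w('top',cs.reshape(-1,2),.019)[:,:2].astype(np.float32); print(cv2.minEnclosingCircle(P),P.mean(0))
E
```

```text
[[0.5543 0.0585 0.021 ]]
[[0.5632 0.2208 0.02  ]]
[ 12 141 173] [ 19  77 215] [ 18 102 205]
[199 183  28  28 622] [212.66237942 196.39549839]
((0.5652191638946533, 0.22152625024318695), 0.04257196560502052) [0.5646263  0.22213621]
[ 248  182   40   39 1246] [267.43418941 200.78491172]
((0.5562113523483276, 0.060668401420116425), 0.05985525995492935) [0.55590856 0.05971883]
```

View pics/c.png

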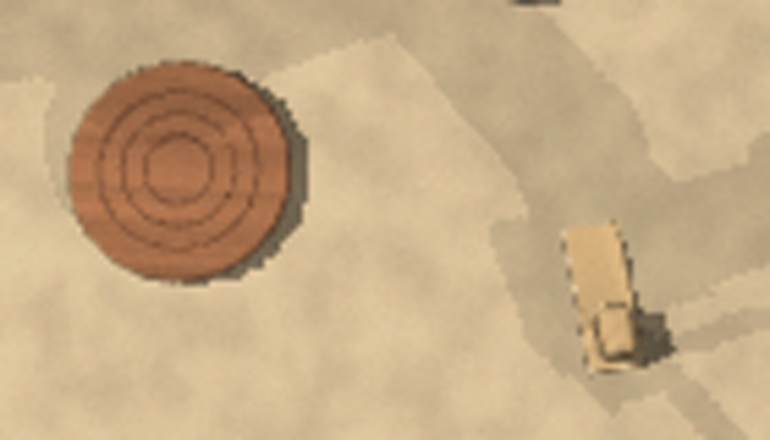

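The crop confirms both: the large ringed stand, centred at crop (179,171), which is px (267.5,201). The wooden wedge has its thin end at crop (590,228), px (342.3,211.5), and its heel end at (612,368), px (346.3,236.9), with the grip block near the heel. The red one and the small stand are look-alikes.

I now turn the tool to yaw 0 with the fingers closed and travel toward the stand.

```bash
python3 - <<'E'
from h import *
P=px2w('top',[(342.3,211.5),(346.3,236.9)],.004);g=px2w('top',[(346.9,226.8)],.047)
d=P[0]-P[1];print(P.round(4),np.linalg.norm(d),np.arctan2(d[1],d[0]),g)
E
```

```text
[[ 0.53   -0.1611  0.004 ]
 [ 0.4549 -0.1734  0.004 ]] 0.07607674160087102 0.16318960562571438 [[ 0.47974002 -0.17197796  0.047     ]]
```

Call:
servo_tool:
  plan:
    - [0,0,0,0,0,0.08,0]
    - [0,0,0,0,0,0.16,0]
    - [0,0,0,0,0,0.2235,0]
    - [0,0,0,0,0,0.2235,0]

```text
time: 1.13
tool_pos: [0.189, -0.5165, 0.2225]
ee_rot: [3.141, -0.0, -0.002]
wrist_force: [-0.7, -0.1, -0.4]
width: 0.0706
finger_force: 0.0
```

Call:
servo_tool:
  plan:
    - [0.2,-0.33,0,0,0,0,0]
    - [0.4,-0.66,0,0,0,0,0]
    - [0.6,-1,0,0,0,0,0]

```text
time: 1.38
tool_pos: [0.2492, -0.4157, 0.2221]
ee_rot: [-3.141, -0.0, 0.001]
wrist_force: [0.8, -0.4, 1.2]
width: 0.0509
finger_force: 0.0
```

Call:
servo_tool:
  plan:
    - [0.2,-0.33,0,0,0,0,0]
    - [0.4,-0.66,0,0,0,0,0]
    - [0.6,-1,0,0,0,0,0]

```text
time: 1.63
tool_pos: [0.3096, -0.315, 0.2227]
ee_rot: [3.141, -0.001, 0.002]
wrist_force: [0.9, -0.2, -0.1]
width: 0.0307
finger_force: 0.0
```

Call:
servo_tool:
  plan:
    - [0.2,-0.33,0,0,0,0,0]
    - [0.4,-0.66,0,0,0,0,0]
    - [0.6,-1,0,0,0,0,0]

```text
time: 1.88
tool_pos: [0.3696, -0.2149, 0.2228]
ee_rot: [3.141, -0.001, 0.002]
wrist_force: [0.3, -0.0, 1.4]
width: 0.011
finger_force: 0.0
```

Call:
servo_tool:
  plan:
    - [0.2,-0.33,0,0,0,0,0]
    - [0.4,-0.66,0,0,0,0,0]
    - [0.6,-1,0,0,0,0,0]

```text
time: 2.13
tool_pos: [0.4297, -0.1148, 0.2228]
ee_rot: [3.141, -0.001, 0.003]
wrist_force: [0.3, -1.4, -0.1]
width: 0.0
finger_force: 0.0
```

Call:
servo_tool:
  plan:
    - [0.2,-0.33,0,0,0,0,0]
    - [0.4,-0.66,0,0,0,0,0]
    - [0.6,-1,0,0,0,0,0]
    - [0.6,-1,0,0,0,0,0]

```text
time: 2.47
tool_pos: [0.4912, -0.0109, 0.2221]
ee_rot: [-3.138, -0.001, 0.011]
wrist_force: [0.1, 0.4, 0.3]
width: 0.0005
finger_force: 0.0
```

Call:
servo_tool:
  plan:
    - [0.08,-0.3,0.3,0,0,0,0]
    - [0.17,-0.6,0.6,0,0,0,0]
    - [0.17,-0.76,1,0,0,0,0]
    - [0.17,-0.76,1,0,0,0,0]

```text
time: 2.8
tool_pos: [0.5014, 0.0614, 0.115]
ee_rot: [-3.141, 0.014, 0.005]
wrist_force: [-1.3, -0.3, -0.7]
width: 0.0004
finger_force: 0.0
```

Call:
servo_tool:
  plan:
    - [0,0,0.3,0,0,0,0]
    - [0,0,0.6,0,0,0,0]
    - [0,0,0.75,0,0,0,0]
    - [0,0,0.75,0,0,0,0]
    - [0,0,0.75,0,0,0,0]

```text
time: 3.22
tool_pos: [0.5061, 0.0584, 0.0479]
ee_rot: [3.141, 0.001, -0.0]
wrist_force: [0.7, -0.6, 0.1]
width: 0.0003
finger_force: 0.0
```

Call:
servo_tool:
  plan:
    - [0,0,0.05,0,0,0,0]
    - [0,0,0.09,0,0,0,0]
    - [0,0,0.105,0,0,0,0]
    - [0,0,0.11,0,0,0,0]
    - [0,0,0.11,0,0,0,0]

```text
time: 3.63
tool_pos: [0.507, 0.0592, 0.0379]
ee_rot: [3.141, -0.002, -0.0]
wrist_force: [-1.4, -0.8, 4.9]
width: 0.0006
finger_force: 2.4
```

Call:
servo_tool:
  plan:
    - [0,0,0.01,0,0,0,0]
    - [0,0,0.01,0,0,0,0]

```text
time: 3.8
tool_pos: [0.5066, 0.0598, 0.0372]
ee_rot: [-3.141, -0.001, 0.0]
wrist_force: [-3.0, 1.3, 8.0]
width: 0.0004
finger_force: 4.2
```

Call:
servo_tool:
  plan:
    - [0,0,0.01,0,0,0,0]
    - [0,0,0.01,0,0,0,0]

```text
time: 3.97
tool_pos: [0.5062, 0.0602, 0.0365]
ee_rot: [-3.14, -0.0, 0.0]
wrist_force: [-3.7, 1.0, 9.6]
width: 0.0007
finger_force: 5.5
```

Call:
servo_tool:
  plan:
    - [0,0,0.01,0,0,0,0]
    - [0,0,0.01,0,0,0,0]

```text
time: 4.13
tool_pos: [0.5058, 0.0606, 0.0359]
ee_rot: [-3.139, 0.0, 0.0]
wrist_force: [-5.7, 3.1, 13.2]
width: 0.0002
finger_force: 6.7
```

Call:
servo_tool:
  plan:
    - [0,0,-0.15,0,0,0,0]
    - [0.2,0.25,-0.15,0,0,0,0]
    - [0.37,0.48,-0.1,0,0,0,0]
    - [0.37,0.48,-0.06,0,0,0,0]
    - [0.37,0.48,-0.06,0,0,0,0]

```text
time: 4.55
tool_pos: [0.5429, 0.0106, 0.0384]
ee_rot: [-3.141, 0.002, -0.002]
wrist_force: [-1.0, 0.1, -0.1]
width: 0.0002
finger_force: 0.0
```

Call:
servo_tool:
  plan:
    - [0,0,0.01,0,0,0,0]
    - [0,0,0.02,0,0,0,0]
    - [0,0,0.025,0,0,0,0]
    - [0,0,0.025,0,0,0,0]

```text
time: 4.88
tool_pos: [0.5426, 0.0113, 0.0382]
ee_rot: [3.14, 0.0, 0.001]
wrist_force: [-2.3, -2.6, 5.4]
width: 0.0004
finger_force: 2.8
```

Call:
servo_tool:
  plan:
    - [0,0,0.01,0,0,0,0]
    - [0,0,0.02,0,0,0,0]
    - [0,0,0.02,0,0,0,0]

```text
time: 5.13
tool_pos: [0.5426, 0.0113, 0.0381]
ee_rot: [3.139, -0.0, 0.001]
wrist_force: [-6.7, -2.6, 13.0]
width: 0.0004
finger_force: 6.8
```

Call:
servo_tool:
  plan:
    - [0,0,-0.2,0,0,0,0]
    - [-0.05,-0.15,-0.2,0,0,0.08,0]
    - [-0.1,-0.3,-0.2,0,0,0.16,0]
    - [-0.16,-0.5,-0.2,0,0,0.24,0]
    - [-0.16,-0.7,-0.2,0,0,0.32,0]
    - [-0.16,-0.9,-0.2,0,0,0.4,0]
    - [-0.16,-0.9,-0.2,0,0,0.48,0]
    - [-0.16,-0.9,-0.15,0,0,0.56,0]
    - [-0.16,-0.9,-0.1,0,0,0.61,0]
    - [-0.16,-0.9,-0.045,0,0,0.61,0]
    - [-0.16,-0.9,-0.045,0,0,0.61,0]

```text
time: 6.05
tool_pos: [0.5267, 0.0912, 0.0383]
ee_rot: [-3.135, 0.012, -0.942]
wrist_force: [0.3, -2.3, 1.4]
width: 0.0005
finger_force: 0.9
```

Call:
servo_tool:
  plan:
    - [0,0,0.01,0,0,0,0]
    - [0,0,0.02,0,0,0,0]
    - [0,0,0.02,0,0,0,0]

```text
time: 6.3
tool_pos: [0.5272, 0.0915, 0.0378]
ee_rot: [-3.134, 0.013, -0.942]
wrist_force: [-3.8, 1.1, 4.8]
width: 0.0004
finger_force: 2.6
```

Call:
servo_tool:
  plan:
    - [0,0,0.01,0,0,0,0]
    - [0,0,0.02,0,0,0,0]
    - [0,0,0.02,0,0,0,0]

```text
time: 6.55
tool_pos: [0.5265, 0.0923, 0.0361]
ee_rot: [-3.135, 0.015, -0.942]
wrist_force: [-6.0, 2.4, 7.3]
width: 0.0004
finger_force: 4.0
```

```bash
python3 -c "
from h import *
o=robot.get_obs();print(o['joint_positions'],o['ee_rot'])"
```

```text
[0.05711392 0.16680797 1.66379761 0.01709964 1.31326825 2.56578563] [-3.13453728  0.01512265 -0.94219612]
```

Call:
servo_tool:
  plan:
    - [0,0,-0.2,0,0,0,0]
    - [0,0,-0.2,0,0,-0.08,0]
    - [0,0,-0.2,0,0,-0.16,0]
    - [0,0,-0.2,0,0,-0.24,0]
    - [0,0,-0.2,0,0,-0.32,0]
    - [0,0,-0.2,0,0,-0.4,0]
    - [0,0,-0.2,0,0,-0.48,0]
    - [0,0,-0.2,0,0,-0.56,0]
    - [0,0,-0.2,0,0,-0.64,0]
    - [0,0,-0.2,0,0,-0.72,0]
    - [0,0,-0.2,0,0,-0.8,0]
    - [0,0,-0.2,0,0,-0.88,0]

```text
time: 7.55
tool_pos: [0.528, 0.0906, 0.0551]
ee_rot: [-3.129, -0.006, 0.439]
wrist_force: [-0.1, 0.1, 0.1]
width: 0.0003
finger_force: 0.0
```

Call:
servo_tool:
  plan:
    - [0,0,0,0,0,-0.08,0]
    - [0,0,0,0,0,-0.16,0]
    - [0,0,0,0,0,-0.24,0]
    - [0,0,0,0,0,-0.32,0]
    - [0,0,0,0,0,-0.4,0]
    - [0,0,0,0,0,-0.48,0]
    - [0,0,0,0,0,-0.56,0]
    - [0,0,0,0,0,-0.64,0]
    - [0,0,0,0,0,-0.72,0]
    - [0,0,0,0,0,-0.8,0]
    - [0,0,0,0,0,-0.88,0]
    - [0,0,0,0,0,-0.88,0]

```text
time: 8.55
tool_pos: [0.5279, 0.0906, 0.0552]
ee_rot: [3.138, -0.013, 1.817]
wrist_force: [0.4, -0.5, -0.3]
width: 0.0006
finger_force: 0.0
```

Call:
servo_tool:
  plan:
    - [0,0,0,0,0,-0.08,0]
    - [0,0,0,0,0,-0.16,0]
    - [0,0,0,0,0,-0.24,0]
    - [0,0,0,0,0,-0.24,0]

```text
time: 8.88
tool_pos: [0.5279, 0.0906, 0.0552]
ee_rot: [3.134, -0.011, 2.191]
wrist_force: [-0.5, 0.5, 0.2]
width: 0.0007
finger_force: 0.0
```

```bash
python3 - <<'E'
from h import *
o=robot.get_obs();print(o['joint_positions'],o['tool_pos'],o['ee_rot'],o['wrist_force'])
im=snap('scene','s1.png'); cv2.imwrite('pics/s1c.png',cv2.resize(im[150:280,180:400,::-1],None,fx=3.5,fy=3.5))
E
```

```text
[ 0.05551462  0.14838645  1.64353687  0.0140312   1.34913713 -0.5678558 ] [0.52789609 0.09059708 0.05519337] [ 3.13379886 -0.01126605  2.1911295 ] [-0.47187398  0.4743966   0.23446919]
```

```bash
python3 - <<'E'
from h import *
from scipy.spatial.transform import Rotation as R
o=robot.get_obs();A=R.from_euler('xyz',o['ee_rot']);B=R.from_euler('xyz',[np.pi,0,2.191])
print((A.inv()*B).as_rotvec()/(np.pi/2), A.inv().apply(np.array([.527,.101,.0385])-o['tool_pos'])/.1)
E
```

```text
[ 0.00492071 -0.00724599 -0.00242594] [0.08794456 0.05171448 0.16851518]
```

Call:
servo_tool:
  plan:
    - [0.088,0.05,0.05,0.005,-0.007,0,0]
    - [0.088,0.05,0.12,0.005,-0.007,0,0]
    - [0.088,0.05,0.165,0.005,-0.007,0,0]
    - [0.088,0.05,0.165,0.005,-0.007,0,0]

```text
time: 9.27
tool_pos: [0.5261, 0.1009, 0.0377]
ee_rot: [-3.14, -0.002, 2.19]
wrist_force: [-0.1, -0.3, 2.6]
width: 0.0003
finger_force: 1.2
```

Call:
servo_tool:
  plan:
    - [0,0,0.01,0,0,0,0]
    - [0,0,0.02,0,0,0,0]
    - [0,0,0.02,0,0,0,0]

```text
time: 9.52
tool_pos: [0.5261, 0.101, 0.0371]
ee_rot: [-3.141, -0.002, 2.191]
wrist_force: [-3.5, 0.7, 4.9]
width: 0.0001
finger_force: 2.3
```

Call:
servo_tool:
  plan:
    - [0,0,0.01,0,0,0,0]
    - [0,0,0.02,0,0,0,0]
    - [0,0,0.02,0,0,0,0]

```text
time: 9.77
tool_pos: [0.526, 0.1015, 0.0351]
ee_rot: [-3.141, -0.003, 2.191]
wrist_force: [-4.4, 2.8, 5.6]
width: 0.0005
finger_force: 2.9
```

Call:
servo_tool:
  plan:
    - [0,0,0.01,0,0,0,0]
    - [0,0,0.02,0,0,0,0]
    - [0,0,0.02,0,0,0,0]

```text
time: 10.02
tool_pos: [0.526, 0.1018, 0.034]
ee_rot: [-3.141, -0.003, 2.191]
wrist_force: [-5.7, 2.9, 8.3]
width: 0.0008
finger_force: 4.7
```

Call:
servo_tool:
  plan:
    - [0,0,-0.15,0,0,0,0]
    - [-0.07,0.25,-0.15,0,0,0,0]
    - [-0.07,0.25,-0.06,0,0,0,0]
    - [-0.07,0.25,-0.06,0,0,0,0]

```text
time: 10.35
tool_pos: [0.5517, 0.1094, 0.0376]
ee_rot: [-3.141, 0.0, 2.192]
wrist_force: [1.5, 1.0, 1.0]
width: 0.0005
finger_force: 1.1
```

Call:
servo_tool:
  plan:
    - [0,0,0.01,0,0,0,0]
    - [0,0,0.02,0,0,0,0]
    - [0,0,0.02,0,0,0,0]

```text
time: 10.6
tool_pos: [0.5513, 0.1095, 0.0372]
ee_rot: [3.141, 0.0, 2.191]
wrist_force: [1.7, 0.5, 3.9]
width: 0.0004
finger_force: 1.5
```

Call:
servo_tool:
  plan:
    - [0,0,0.01,0,0,0,0]
    - [0,0,0.02,0,0,0,0]
    - [0,0,0.02,0,0,0,0]

```text
time: 10.85
tool_pos: [0.5505, 0.1105, 0.0354]
ee_rot: [3.141, -0.002, 2.192]
wrist_force: [-0.6, 2.7, 4.5]
width: 0.0006
finger_force: 2.8
```

Call:
servo_tool:
  plan:
    - [0,0,0.01,0,0,0,0]
    - [0,0,0.02,0,0,0,0]
    - [0,0,0.02,0,0,0,0]

```text
time: 11.1
tool_pos: [0.5506, 0.1106, 0.0349]
ee_rot: [3.141, -0.002, 2.192]
wrist_force: [-2.7, 2.2, 11.1]
width: 0.0008
finger_force: 5.8
```

Call:
servo_tool:
  plan:
    - [0,0,-0.4,0,0,0,0]
    - [0,0,-0.8,0,0,0,0]
    - [-0.3,-0.38,-0.8,0,0,-0.08,0]
    - [-0.61,-0.757,-0.8,0,0,-0.08,0]
    - [-0.61,-0.757,-0.8,0,0,-0.08,0]

```text
time: 11.52
tool_pos: [0.5234, 0.0127, 0.1131]
ee_rot: [-3.139, 0.001, 2.316]
wrist_force: [1.0, 0.4, 0.1]
width: 0.0005
finger_force: 0.0
```

```bash
cat > go.py <<'E'
import sys
from h import *
from scipy.spatial.transform import Rotation as R
def go(p,yaw):
    o=robot.get_obs();A=R.from_euler('xyz',o['ee_rot']);B=R.from_euler('xyz',[np.pi,0,yaw])
    print(o['tool_pos'].round(4),'shift',(A.inv().apply(np.array(p)-o['tool_pos'])/.1).round(3),'turn',((A.inv()*B).as_rotvec()/(np.pi/2)).round(3),'q6',o['joint_positions'][5].round(2))
if __name__=='__main__': a=list(map(float,sys.argv[1:])); go(a[:3],a[3])
E
python3 go.py .473 -.1715 .11 3.305
```

```text
[0.5234 0.0127 0.1131] shift [-1.012 -1.62   0.036] turn [-0.002 -0.001 -0.629] q6 -0.83
```

Call:
servo_tool:
  plan:
    - [-0.17,-0.27,0.02,0,0,0,50]
    - [-0.34,-0.54,0.02,0,0,0,50]
    - [-0.506,-0.81,0.02,0,0,0,50]

```text
time: 11.77
tool_pos: [0.4981, -0.0772, 0.1098]
ee_rot: [-3.14, -0.003, 2.318]
wrist_force: [0.1, -0.6, -0.2]
width: 0.0169
finger_force: 0.0
```

Call:
servo_tool:
  plan:
    - [-0.17,-0.27,0.02,0,0,-0.08,50]
    - [-0.34,-0.54,0.02,0,0,-0.16,50]
    - [-0.506,-0.81,0.02,0,0,-0.24,50]
    - [-0.506,-0.81,0.02,0,0,-0.32,50]
    - [-0.506,-0.81,0.02,0,0,-0.4,50]
    - [-0.506,-0.81,0.02,0,0,-0.48,50]
    - [-0.506,-0.81,0.02,0,0,-0.56,50]
    - [-0.506,-0.81,0.02,0,0,-0.629,50]
    - [-0.506,-0.81,0.02,0,0,-0.629,50]

```text
time: 12.52
tool_pos: [0.4736, -0.1681, 0.1078]
ee_rot: [3.14, -0.003, -2.976]
wrist_force: [0.4, 1.0, -0.4]
width: 0.0501
finger_force: 0.0
```

```bash
python3 - <<'E'
from h import *
from go import go
im=snap('scene','s2.png')[:,:,::-1]
t=snap('top','t2.png')[:,:,::-1]
a=cv2.resize(im[170:250,300:380],(400,400),interpolation=2); b=cv2.resize(t[190:250,315:375],(400,400),interpolation=2)
cv2.imwrite('pics/c2.png',np.hstack([a,b]))
hsv=cv2.cvtColor(np.ascontiguousarray(t),cv2.COLOR_BGR2HSV)
m=((hsv[...,0]<14)&(hsv[...,1]>90)).astype(np.uint8)
n,l,s,ce=cv2.connectedComponentsWithStats(m)
for i in range(1,n):
    if 900<s[i,4]<2000 and s[i,1]>150 and s[i,0]<330: print(s[i],ce[i],px2w('top',ce[i],.019))
go([.473,-.1715,.032],3.305)
for z in(.0,.047): print(w2px('scene',[.473,-.1715,z]),w2px('top',[.473,-.1715,z]))
E
```

```text
[ 248  181   40   40 1248] [267.54407051 200.49919872] [[0.55607369 0.06017065 0.019     ]]
[ 0.474  -0.1681  0.1081] shift [ 0.014 -0.033  0.761] turn [ 0.001 -0.001 -0.002] q6 -2.18
[[349.22479253 211.10139701]] [[345.58575068 230.88083298]]
[[349.97276467 200.02721245]] [[346.71684712 229.16151895]]
```

View pics/c2.png

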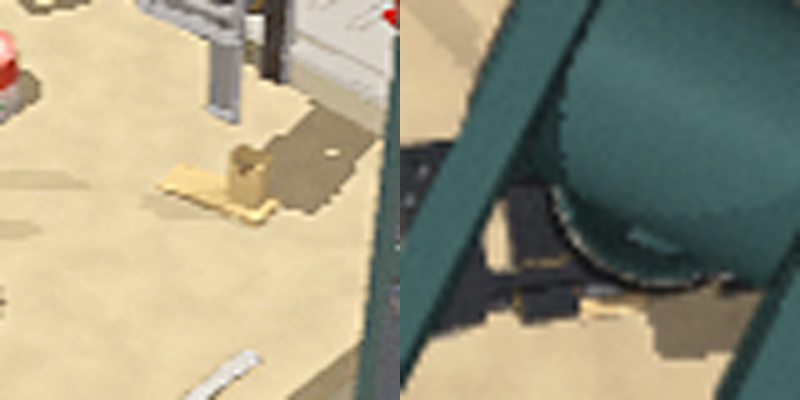

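The left half shows the wedge's grip top at scene px (350,201). My estimate projects to (350,200), so it agrees. The stand has not moved. I descend and grasp.

Call:
servo_tool:
  plan:
    - [0.014,-0.033,0.2,0,0,0,50]
    - [0.014,-0.033,0.45,0,0,0,50]
    - [0.014,-0.033,0.65,0,0,0,50]
    - [0.014,-0.033,0.75,0,0,0,50]
    - [0.014,-0.033,0.76,0,0,0,50]
    - [0.014,-0.033,0.76,0,0,0,50]

```text
time: 13.12
tool_pos: [0.4736, -0.1715, 0.0325]
ee_rot: [3.14, -0.002, -2.979]
wrist_force: [0.1, -0.0, 0.5]
width: 0.0499
finger_force: 0.0
```

Call:
servo_tool:
  plan:
    - [0,0,0,0,0,0,10]
    - [0,0,0,0,0,0,10]
    - [0,0,0,0,0,0,10]
    - [0,0,0,0,0,0,10]
    - [0,0,0,0,0,0,10]
    - [0,0,0,0,0,0,10]
    - [0,0,0,0,0,0,10]

```text
time: 13.7
tool_pos: [0.4743, -0.1718, 0.0335]
ee_rot: [3.141, 0.0, -2.978]
wrist_force: [-1.5, 0.6, 3.0]
width: 0.0178
finger_force: 29.7
```

Call:
servo_tool:
  plan:
    - [0,0,-0.3,0,0,0,10]
    - [0,0,-0.6,0,0,0,10]
    - [-0.06,0.4,-0.6,0,0,0,10]
    - [-0.128,0.836,-0.6,0,0,0,10]

```text
time: 14.03
tool_pos: [0.4747, -0.091, 0.0954]
ee_rot: [-3.139, 0.004, -2.983]
wrist_force: [0.9, 1.2, -1.4]
width: 0.018
finger_force: 29.7
```

Call:
servo_tool:
  plan:
    - [-0.04,0.28,0,0,0,0,10]
    - [-0.08,0.56,0,0,0,0,10]
    - [-0.128,0.836,0,0,0,0,10]

```text
time: 14.28
tool_pos: [0.4715, -0.0037, 0.0927]
ee_rot: [3.141, -0.001, -2.978]
wrist_force: [0.4, -0.6, -1.9]
width: 0.0176
finger_force: 29.7
```

Call:
servo_tool:
  plan:
    - [-0.04,0.28,0,0,0,0,10]
    - [-0.08,0.56,0,0,0,0,10]
    - [-0.128,0.836,0,0,0,0,10]

```text
time: 14.53
tool_pos: [0.4705, 0.0808, 0.0926]
ee_rot: [3.141, -0.001, -2.978]
wrist_force: [0.5, 0.1, -0.7]
width: 0.0178
finger_force: 29.7
```

Call:
servo_tool:
  plan:
    - [-0.02,0.14,0,0,0,0.08,10]
    - [-0.04,0.28,0,0,0,0.16,10]
    - [-0.06,0.42,0,0,0,0.24,10]
    - [-0.08,0.56,0,0,0,0.32,10]
    - [-0.1,0.7,0,0,0,0.4,10]
    - [-0.128,0.836,0,0,0,0.48,10]
    - [-0.128,0.836,0,0,0,0.56,10]
    - [-0.128,0.836,0,0,0,0.64,10]
    - [-0.128,0.836,0,0,0,0.67,10]
    - [-0.128,0.836,0,0,0,0.67,10]

```text
time: 15.37
tool_pos: [0.4698, 0.1641, 0.0925]
ee_rot: [-3.141, -0.001, 2.252]
wrist_force: [0.4, 0.6, -1.1]
width: 0.0179
finger_force: 29.7
```

```bash
python3 - <<'E'
from h import *
from go import go
c=np.array([.556,.060,0]);u=np.array([-.629,.777,0])
go(c+u*.137+[0,0,.036],2.25)
im=snap('scene','s3.png')[:,:,::-1]
cv2.imwrite('pics/c3.png',cv2.resize(im[190:300,200:340],None,fx=5.5,fy=5.5,interpolation=2))
E
```

```text
[0.4698 0.1641 0.0925] shift [0.017 0.016 0.565] turn [-0.001 -0.001  0.002] q6 -0.46
```

View pics/c3.png

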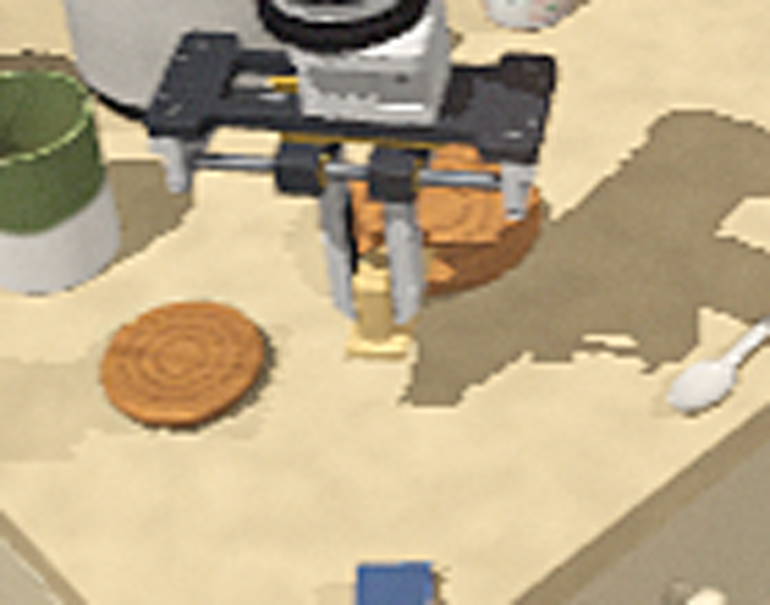

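The wedge is held upright, with its heel at crop (380,345) on the outward side of the stand. The mug and the small stand are clear. I lower it.

Call:
servo_tool:
  plan:
    - [0.017,0.016,0.2,0,0,0,10]
    - [0.017,0.016,0.4,0,0,0,10]
    - [0.017,0.016,0.52,0,0,0,10]
    - [0.017,0.016,0.57,0,0,0,10]
    - [0.017,0.016,0.585,0,0,0,10]
    - [0.017,0.016,0.585,0,0,0,10]

```text
time: 15.92
tool_pos: [0.4703, 0.1663, 0.0345]
ee_rot: [-3.141, -0.0, 2.253]
wrist_force: [0.1, 0.0, -1.2]
width: 0.0178
finger_force: 29.9
```

```bash
python3 - <<'E'
from h import *
from go import go
c=np.array([.556,.060,0]);u=np.array([-.629,.777,0])
go(c+u*.107+[0,0,.034],2.25)
print(robot.get_obs()['wrist_force'])
E
```

```text
[0.4703 0.1663 0.0345] shift [-0.296 -0.004  0.005] turn [-0.    -0.     0.002] q6 -0.46
[ 0.08696196  0.01988351 -1.1678491 ]
```

Call:
servo_tool:
  plan:
    - [-0.1,0,0,0,0,0,10]
    - [-0.2,0,0,0,0,0,10]
    - [-0.27,0,0,0,0,0,10]
    - [-0.3,0,0.005,0,0,0,10]
    - [-0.3,0,0.008,0,0,0,10]
    - [-0.3,0,0.008,0,0,0,10]

```text
time: 16.42
tool_pos: [0.4893, 0.1427, 0.0336]
ee_rot: [-3.141, -0.001, 2.252]
wrist_force: [-0.6, 0.0, -0.5]
width: 0.0177
finger_force: 29.9
```

Call:
servo_tool:
  plan:
    - [-0.03,0,0.003,0,0,0,10]
    - [-0.06,0,0.004,0,0,0,10]
    - [-0.06,0,0.004,0,0,0,10]

```text
time: 16.67
tool_pos: [0.4933, 0.1382, 0.0335]
ee_rot: [3.141, 0.0, 2.253]
wrist_force: [0.6, -0.4, 0.8]
width: 0.0177
finger_force: 29.9
```

Call:
servo_tool:
  plan:
    - [-0.02,0,0,0,0,0,10]
    - [-0.03,0,0,0,0,0,10]
    - [-0.03,0,0,0,0,0,10]

```text
time: 16.92
tool_pos: [0.4949, 0.1362, 0.0335]
ee_rot: [3.141, -0.001, 2.253]
wrist_force: [-0.6, -0.0, 1.1]
width: 0.0182
finger_force: 29.9
```

Call:
servo_tool:
  plan:
    - [-0.02,0,0,0,0,0,10]
    - [-0.02,0,0,0,0,0,10]
    - [-0.02,0,0,0,0,0,10]

```text
time: 17.17
tool_pos: [0.4963, 0.1346, 0.0335]
ee_rot: [3.141, -0.0, 2.253]
wrist_force: [-0.6, 0.8, 2.6]
width: 0.018
finger_force: 29.9
```

Call:
servo_tool:
  plan:
    - [-0.01,0,0,0,0,0,10]
    - [-0.01,0,0,0,0,0,10]
    - [-0.01,0,0,0,0,0,10]

```text
time: 17.42
tool_pos: [0.4967, 0.134, 0.0335]
ee_rot: [3.141, -0.001, 2.253]
wrist_force: [-1.6, 2.4, 2.7]
width: 0.0181
finger_force: 29.9
```

Call:
servo_tool:
  plan:
    - [-0.005,0,0,0,0,0,10]
    - [-0.005,0,0,0,0,0,10]

```text
time: 17.58
tool_pos: [0.497, 0.1336, 0.0335]
ee_rot: [3.141, -0.001, 2.253]
wrist_force: [-2.1, 2.5, 4.2]
width: 0.0178
finger_force: 29.9
```

```bash
python3 - <<'E'
from h import *
print(robot.get_obs()['wrist_force'])
im=snap('scene','s4.png')[:,:,::-1]
cv2.imwrite('pics/c4.png',cv2.resize(im[200:280,230:330],None,fx=7,fy=7,interpolation=2))
print(robot.get_obs()['wrist_force'])
E
```

```text
[-2.0748518   2.45751352  4.24497358]
[-1.2179655   1.43613606  4.36083448]
```

View pics/c4.png

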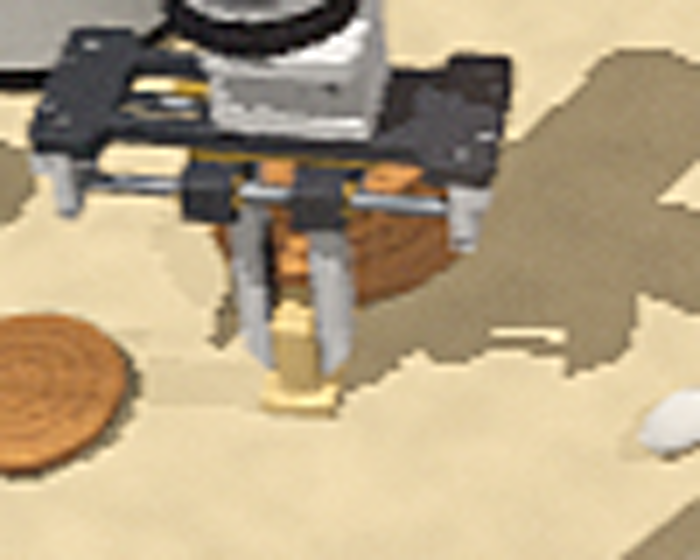

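The wedge is under the stand, with its heel's rear edge at crop (299,408), px (272.7,258.3). I check the tip radius before letting go.

```bash
python3 - <<'E'
from h import *
p=px2w('scene',[(272.7,258.6)],0)[0];d=p-[.556,.06,0];print(p,np.linalg.norm(d)-.079,np.degrees(np.arctan2(d[1],-d[0])))
E
```

```text
[0.4861415  0.14625531 0.        ] 0.031996341608823406 50.99585885852982
```

Call:
servo_tool:
  plan:
    - [0,0,0,0,0,0,25]
    - [0,0,0,0,0,0,35]
    - [0,0,0,0,0,0,45]
    - [0,0,0,0,0,0,45]
    - [0,0,0,0,0,0,45]
    - [0,0,0,0,0,0,45]

```text
time: 18.13
tool_pos: [0.4969, 0.1332, 0.033]
ee_rot: [-3.141, -0.001, 2.253]
wrist_force: [0.3, -0.1, 0.3]
width: 0.045
finger_force: 0.0
```

Call:
servo_tool:
  plan:
    - [0,0,-0.1,0,0,0,45]
    - [0,0,-0.3,0,0,0,45]
    - [0,0,-0.5,0,0,0,45]
    - [0,0,-0.5,0,0,0,0]
    - [0,0,-0.5,0,0,0,0]
    - [0,0,-0.5,0,0,0,0]
    - [0,0,-0.5,0,0,0,0]
    - [0,0,-0.5,0,0,0,0]
    - [0,0,-0.5,0,0,0,0]
    - [0,0,-0.5,0,0,0,0]

```text
time: 18.97
tool_pos: [0.4965, 0.1333, 0.0824]
ee_rot: [-3.14, -0.001, 2.253]
wrist_force: [0.8, 0.5, -0.2]
width: 0.0023
finger_force: 0.0
```

```bash
python3 - <<'E'
from h import *
from go import go
go([.556-.629*.05,.060+.777*.05,.0395],2.25)
E
```

```text
[0.4965 0.1333 0.0824] shift [-0.445  0.001  0.429] turn [-0.001 -0.001  0.002] q6 -0.53
```

Call:
servo_tool:
  plan:
    - [-0.2,0,0,0,0,0,0]
    - [-0.445,0,0,0,0,0,0]
    - [-0.445,0,0.2,0,0,0,0]
    - [-0.445,0,0.35,0,0,0,0]
    - [-0.445,0,0.43,0,0,0,0]
    - [-0.445,0,0.43,0,0,0,0]

```text
time: 19.47
tool_pos: [0.5241, 0.0986, 0.0387]
ee_rot: [-3.139, -0.002, 2.253]
wrist_force: [0.3, -0.4, 0.8]
width: 0.0007
finger_force: 0.0
```

Call:
servo_tool:
  plan:
    - [0,0,0.01,0,0,0,0]
    - [0,0,0.02,0,0,0,0]
    - [0,0,0.02,0,0,0,0]

```text
time: 19.72
tool_pos: [0.5252, 0.0991, 0.0386]
ee_rot: [3.141, -0.0, 2.253]
wrist_force: [-0.1, 0.1, -0.4]
width: 0.0006
finger_force: 0.0
```

Call:
servo_tool:
  plan:
    - [0,0,0.01,0,0,0,0]
    - [0,0,0.02,0,0,0,0]
    - [0,0,0.02,0,0,0,0]

```text
time: 19.97
tool_pos: [0.5252, 0.0993, 0.0376]
ee_rot: [3.141, -0.001, 2.253]
wrist_force: [-2.6, -0.1, 4.1]
width: 0.0003
finger_force: 2.5
```

Call:
servo_tool:
  plan:
    - [0,0,0.01,0,0,0,0]
    - [0,0,0.02,0,0,0,0]
    - [0,0,0.02,0,0,0,0]

```text
time: 20.22
tool_pos: [0.5252, 0.0994, 0.0373]
ee_rot: [3.141, -0.001, 2.253]
wrist_force: [-6.1, 0.3, 11.3]
width: 0.0003
finger_force: 6.4
```

Call:
servo_tool:
  plan:
    - [0,0,0.005,0,0,0,0]
    - [0,0,0.01,0,0,0,0]
    - [0,0,0.01,0,0,0,0]

```text
time: 20.47
tool_pos: [0.5253, 0.0994, 0.0372]
ee_rot: [3.14, -0.0, 2.253]
wrist_force: [-7.5, 0.2, 16.7]
width: 0.0009
finger_force: 8.4
```

The stand holds firm: 17 N with about 0.4 mm of give. I retreat and do a final check.

Call:
servo_tool:
  plan:
    - [0,0,-0.1,0,0,0,0]
    - [0,0,-0.4,0,0,0,0]
    - [0,0,-0.8,0,0,0,0]
    - [0,0,-1,0,0,0,0]
    - [0,0,-1,0,0,0,0]
    - [0,0,-1,0,0,0,0]

```text
time: 20.97
tool_pos: [0.5262, 0.0989, 0.135]
ee_rot: [3.139, 0.002, 2.253]
wrist_force: [-0.4, 0.1, -0.6]
width: 0.0003
finger_force: 0.0
```

```bash
python3 - <<'E'
from h import *
print(robot.get_obs()['tool_pos'])
im=snap('scene','s5.png')[:,:,::-1]
cv2.imwrite('pics/c5.png',cv2.resize(im[180:280,220:350],None,fx=6,fy=6,interpolation=2))
E
```

```text
[0.52615716 0.09891962 0.13503935]
```

View pics/c5.png

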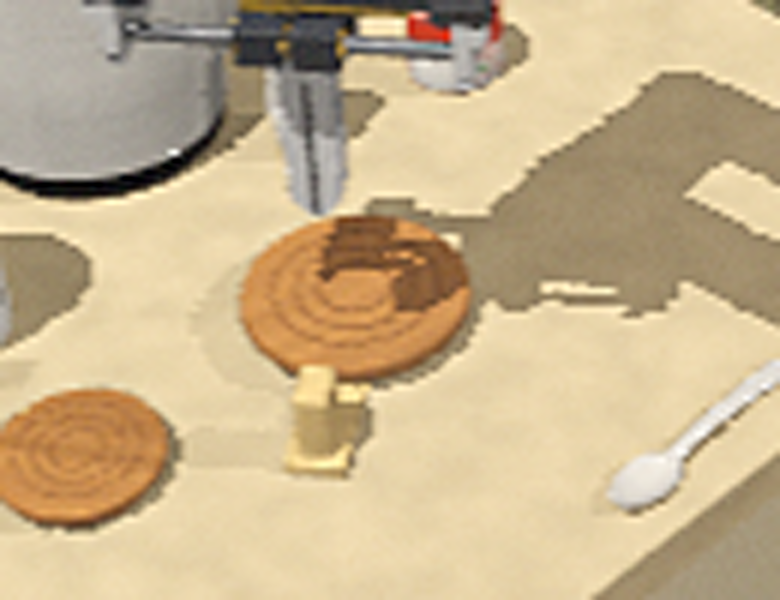

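The stand is level, centred at crop (355,295). The wedge is tucked under its worn side with the heel at (318,465), and the fingers are clear.

```bash
python3 -c "
from bench import robot
print(robot.close_job())"
```

```text
the job is handed in; nothing more can be done
None
```

I slid the wooden wedge under the stand's worn side, about 51° to the robot's left of straight toward it, and let go; a last press of about 17 N above it gave only about 0.4 mm, and I handed the job in at about 21 s (no verdict came back).

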